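# Hold the coverslip press open by its lever

### The job

Free the coverslip press by pushing its safety bolt fully in, so that the block leaves the underside of the lever. Then press the long end of the lever smoothly down onto its rubber stop to raise the heavy steel platen, and finish while still pressing it there, so that a colleague can take the slide out. Only push: the lever lies loose in its fork and must not be lifted out, the platen itself is not to be touched, and the things standing around are left where they are.

Things in the scene. Friction and masses are not known exactly. Their poses are not given: they have to be found in the camera images.
- press: coverslip press, fixed on the table: grey base plate 320 x 120 x 10 mm, steel platen at its far end. Origin on the table top. x runs along the base from the lever's long end to the platen, y to the left seen that way, z up. The base spans x -175 to 145, y -60 to 60 mm. A black rubber stop (22 mm wide, top 29 mm up) stands at x -130, y 0 under the lever
- lever: loose steel lever 200 x 16 x 10 mm along the press's x. Origin on its pivot pin (10 mm thick, 80 mm long), which lies in two open-topped notches 46 mm up; axes parallel to the press's at the start. Short end (53 mm) under the platen's tongue; long end slopes up 0.295 rad towards the press's -x, and down about 0.09 rad when on the stop: it swings about 0.38 rad about the pin
- lever_pad (a point): centre of the top of the black round rubber pad, 34 mm across, on the lever's long end, 131 mm from the pin along the press's -x and about 96 mm above the table at the start; with the lever on its stop about 44 mm up and 9 mm farther from the pin. Pressing down there takes about 2 to 6 N until the stop is met; let go, it rises again
- fork (a point): point on the press where the lever's pin is seated (press x -10 mm, y 0, 46 mm up)
- bolt (a joint): safety bolt, m: 0 to 0.004 at the start, its dark steel block (16 x 20 mm, top 54 mm up) under the lever; 0.032 fully in: slid to the press's -y, the block past the lever. Takes about 2 N and stays where it is left
- bolt_plate (a point): centre of the outer face of the bolt's upright push plate (34 mm along the press's x, 8 mm thick, from 14 to 54 mm above the table) on the press's +y side at x -75 mm. Push it towards -y: the outer face stands 80 mm from the press's centre line with the bolt at 0, and 48 mm with it fully in
- platen (a joint): hinge of the platen, rad: 0 down on the bed, about 0.205 with the lever on its stop
- platen_tongue (a point): front end of the top of the platen's 36 mm wide tongue, under which the lever's toe lies. The platen is a steel block 78 x 92 x 26 mm of about 2.2 kg, its top 61 mm above the table, hinged at the rear; not to be touched
- microscope: white bench microscope, fixed, about 390 mm long in x, 200 mm wide and 405 mm tall, origin on the table under it; it stands to the right of the press (smaller y), between it and the right half of the table, and an arm has to cross above it or in front of it
- stain_bottle: brown bottle with a white cap, 42 mm wide, 92 mm tall, origin at the centre of its underside; stands on the left of the platen
- chamber_case: dark flat case 52 x 94 x 20 mm, origin at the centre of its underside; on the right of the platen
- petri_dish: clear round dish, 59 mm wide, 14 mm high, origin at the centre of its underside; on the right of the press

How it is judged:
By the outcome, as a careful person would: the job done as asked, in the order asked, and still so for the second after the job is handed in, while the arm keeps its last pose, push and grip.
It also fails if it takes over 48 s, if anything falls off the work surface, if the arm or the gripper's body presses on something with over 40 N, if the wrist force passes 120 N, or if a joint passes its speed limit or range.

### The arm

A 6-joint arm with a two-finger parallel gripper is mounted at the origin on a cart in front of the work surface, level with it; the furniture and walls round the work are solid. World frame = base frame: x ahead of the robot, y to its left, z up, the work surface at z = 0. Lengths are in m, angles in rad, forces in N, time in s.
With the tool pointing down it reaches from about 0.35 to 0.8 m from the base axis. Payload 7.3 kg.
Tool frame: the origin (TCP) lies midway between the tips of the shut fingers; the grasp point (between the pads) lies 19 mm behind it; z points along the fingers, y is the line along which they close (so a half turn about z gives the same grasp; the last joint's range is limited). The gripper opens to 85 mm and grips with 20 to 120 N. Pads are 22 mm wide; open, the fingers measure 114 mm over their backs; the gripper's body (76 mm by 85 mm) begins 54 mm behind the grasp point. The pads swing forward as they close: fully open they stand 13 mm farther back than shut.
Start: joints at [-1.483, 0.342, 1.524, -0, 1.275, -0.146], TCP at [0.122, -0.511, 0.231] pointing down, gripper open.
Joint ranges: [-2.53, 2.53], [-0.77, 2.02], [0.04, 2.7], [-1, 4.14], [0.28, 2.66], [-3.11, 3.11]. Speed limits (rad/s): [2.57, 2.57, 3.14, 3.14, 3.14, 3.14].

### API

Orientations are given as a rotation vector (axis times angle).
In Python, from rig import r, viewer, finder gives the robot as it stands. Calls block until the motion is done:
- r.reach(position, orientation): joint-space move of the TCP to a pose.
- r.servo_line(position, ori=None, max_speed=0.15, max_force=None): straight line of the TCP; ori=None keeps the orientation; max_speed is the mean speed in m/s. With max_force (N) it stops when the force on the tool has changed by that much, and returns True; else False.
- r.set_joints(angles): joint-space move.
- r.open_gripper() and r.close_gripper(newtons=None): open the fingers fully, or close them until they stop; newtons is the grip in N (None keeps the last).
- r.hold(seconds).
- r.ik(position, orientation): joint angles nearest the present ones, or None.
- r.sense(): the state.
- viewer.camera(name): name is "scene" or "top" or "wrist"; returns a dict with "frame" (400x640x3 uint8, red, green, blue), "z_map" (400x640 float32, m along the optical axis (not along the pixel's ray), 0 where there is no reading), "fx", "fy", "cx", "cy" (pixels), "R" (3x3) and "t" (3): a world point X has camera coordinates R X + t. Camera axes: x right, y down, z forward; pixel columns grow to the right and rows downward; lengths in m; the calibration is good to about 2 mm. A picture is of the moment at which its call begins.
A pose or a line that the arm cannot do raises r.MotionError and nothing moves.
- r.job_done(): hands the job in; it is judged then, once.
Trained networks look in a picture, given as the dict that the camera call returned (one of the last four; its "shot" number tells which), for a name from the list of things; names that differ only in an ending like _2 or _b are one class to them, and where a whole thing is asked for, a point or a joint stands for the part that bears it (a point fixed in the world has none). Each returns a list of dicts, best first, with "confidence" (0 to 1); they miss things now and then, are a little off and sometimes report something else, mostly with a low value. They report only what shows in the picture. A call takes as long as a camera call.
- finder.outline_of(query, picture): "mask" (400x640 bool, what is visible of it) and "point" ([column, row] in pixels, amid what is visible of it).
The state is a dict: "clock": time; "joint_positions": joint angles; "qvel": joint speeds; "joint_torque": joint torques, N m; "tool_pos": TCP position; "tool_rot": TCP orientation; "contact_force": force on the tool from outside, world axes, zero at the start; "ft_torque": the same for the moment, N m; "grip_width": finger opening in m; "grasp_force": force on a finger pad.
Only numpy, scipy, OpenCV 4.12 (cv2) and the standard library are available. Lean on these libraries where they do the work, as an engineer would, in place of code of your own. Each camera call takes 0.05 s, during which the arm holds its last target. There are 200 camera calls.

## Working session

There is one attempt and no reset: what is moved stays moved. The work goes in short steps, each a Python script; the robot and the scene stay as the last script left them, time stands still between calls to the robot, and variables do not carry over. Pictures are saved under pics/ and viewed, at most 10 in all, crops included, and the job is handed in when it is done.

```bash
ls; mkdir -p pics; cat > h.py <<'E'
import numpy as np, cv2
from rig import r, viewer, finder
def world(p,m=None,uv=None):
    z=p["z_map"]
    if m is not None: v,u=np.nonzero(m&(z>0))
    else: u,v=np.array([uv[0]]),np.array([uv[1]])
    d=z[v,u]; c=np.stack([(u-p["cx"])/p["fx"]*d,(v-p["cy"])/p["fy"]*d,d],1)
    return (c-p["t"])@p["R"]
def save(p,n): cv2.imwrite(f"pics/{n}.png",p["frame"][:,:,::-1])
E
python3 - <<'E'
from h import *
for n in ["top","scene"]:
    p=viewer.camera(n); save(p,n+"0")
    print(n,"cam at",(-p["R"].T@p["t"]).round(3),p["fx"])
    for q in ["press","lever","lever_pad","bolt_plate","bolt","platen","microscope","stain_bottle","chamber_case","petri_dish"]:
        for o in finder.outline_of(q,p)[:2]:
            w=world(p,o["mask"]); 
            if len(w): print(q,round(o["confidence"],2),o["point"],len(w),np.median(w,0).round(3),np.percentile(w,2,axis=0).round(3),np.percentile(w,98,axis=0).round(3))
E
```

```text
pics
top cam at [0.418 0.109 1.   ] 414.59199816632685
press 0.65 [283.0, 217.9] 5974 [0.584 0.17  0.01 ] [0.434 0.098 0.004] [0.734 0.235 0.063]
lever 0.71 [286.6, 226.5] 738 [0.558 0.159 0.06 ] [0.453 0.136 0.028] [0.638 0.194 0.098]
lever_pad 0.24 [258.0, 246.5] 123 [0.521 0.227 0.048] [ 0.503  0.146 -0.   ] [0.534 0.239 0.055]
platen 0.87 [278.0, 173.8] 1438 [0.691 0.179 0.06 ] [0.642 0.136 0.04 ] [0.736 0.225 0.064]
stain_bottle 0.67 [234.4, 196.4] 350 [0.628 0.287 0.066] [0.615 0.273 0.006] [0.647 0.309 0.093]
chamber_case 0.82 [325.7, 175.8] 775 [0.689 0.072 0.019] [0.645 0.044 0.013] [0.735 0.099 0.023]
petri_dish 0.9 [332.9, 224.4] 461 [0.563 0.048 0.013] [0.538 0.023 0.009] [0.591 0.074 0.016]
scene cam at [0.126 0.647 0.943] 450.8233012324416
press 0.97 [302.2, 240.8] 4645 [0.582 0.187 0.012] [0.432 0.107 0.006] [0.73  0.238 0.063]
lever 0.82 [314.0, 232.8] 741 [0.552 0.162 0.058] [0.449 0.125 0.008] [0.638 0.2   0.099]
lever_pad 0.68 [318.7, 231.6] 624 [0.547 0.162 0.062] [0.449 0.137 0.035] [0.637 0.188 0.099]
bolt_plate 0.8 [310.2, 258.9] 264 [0.521 0.229 0.034] [0.501 0.149 0.009] [0.534 0.237 0.055]
bolt 0.69 [314.0, 255.9] 252 [0.521 0.229 0.036] [0.501 0.148 0.008] [0.532 0.237 0.056]
platen 0.63 [271.5, 208.8] 1193 [0.687 0.187 0.06 ] [0.641 0.137 0.037] [0.735 0.23  0.064]
stain_bottle 0.81 [254.5, 247.4] 435 [0.623 0.301 0.063] [0.613 0.279 0.007] [0.645 0.315 0.093]
chamber_case 0.86 [302.8, 193.6] 612 [0.684 0.076 0.019] [0.642 0.044 0.004] [0.733 0.103 0.023]
petri_dish 0.9 [343.2, 213.8] 362 [0.562 0.051 0.013] [0.535 0.02  0.003] [0.589 0.077 0.017]
petri_dish 0.62 [255.1, 248.5] 462 [0.623 0.301 0.063] [0.613 0.268 0.002] [0.65  0.316 0.095]
```

View pics/top0.png

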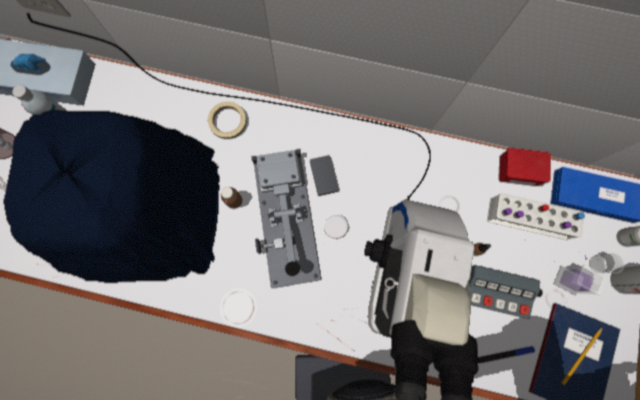

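View pics/scene0.png

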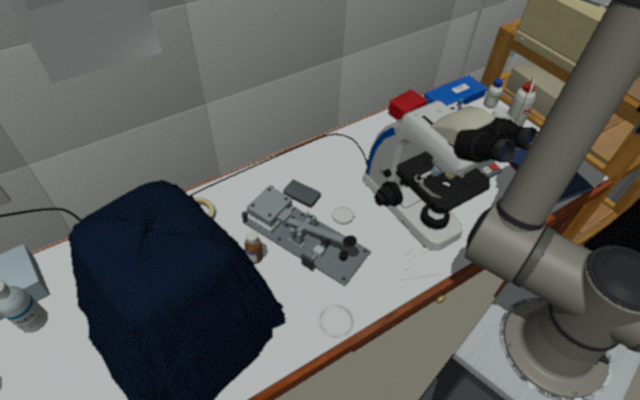

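```bash
python3 - <<'E'
from h import *
P={n:viewer.camera(n) for n in ["top","scene"]}
for n,p in P.items():
    w=world(p,p["z_map"]>0)
    m=(w[:,2]>.1)&(abs(w[:,0]-.4)<.6)
    print(n,"tall",np.percentile(w[m],[1,50,99],axis=0).round(3).tolist())
    b=w[(abs(w[:,2]-.01)<.004)&(w[:,0]>.4)&(w[:,0]<.75)&(w[:,1]>.09)&(w[:,1]<.25)]
    print("base",cv2.minAreaRect(b[:,:2].astype(np.float32)),len(b))
    for q,lo,hi in [("platen",.055,.07),("lever",.02,.11),("bolt_plate",.049,.06)]:
        for o in finder.outline_of(q,p)[:1]:
            a=world(p,o["mask"]); a=a[(a[:,2]>lo)&(a[:,2]<hi)]
            if len(a)>5: print(q,cv2.minAreaRect(a[:,:2].astype(np.float32)),len(a))
            if q=="lever" and len(a):
                l=a[a[:,0]<.49]; print("padpts",len(l),np.percentile(l,[5,50,95],axis=0).round(3).tolist())
E
```

```text
top tall [[0.255, -0.533, 0.106], [0.746, -0.019, 0.308], [0.99, 0.607, 0.497]]
base ((0.5836712718009949, 0.15381257236003876), (0.30697813630104065, 0.1437692940235138), 7.615128040313721) 3604
platen ((0.698262095451355, 0.18211078643798828), (0.07848309725522995, 0.08987246453762054), 7.254846096038818) 1187
lever ((0.5432354211807251, 0.16794204711914062), (0.07202736288309097, 0.1921590119600296), 88.40809631347656) 811
padpts 224 [[0.449, 0.136, 0.082], [0.464, 0.15, 0.094], [0.486, 0.162, 0.099]]
bolt_plate ((0.527859091758728, 0.19290296733379364), (0.026667775586247444, 0.08603987842798233), 18.623920440673828) 33
scene tall [[-0.028, -0.762, 0.106], [0.624, 0.082, 0.305], [0.996, 0.652, 0.611]]
base ((0.5821871757507324, 0.16117455065250397), (0.31689682602882385, 0.15074819326400757), 3.8087990283966064) 2637
platen ((0.6971508860588074, 0.1831177920103073), (0.0798574686050415, 0.09302659332752228), 7.623363018035889) 887
lever ((0.5450960993766785, 0.17002597451210022), (0.07993100583553314, 0.19708602130413055), 87.66819763183594) 695
padpts 174 [[0.448, 0.138, 0.08], [0.464, 0.153, 0.094], [0.487, 0.164, 0.099]]
bolt_plate ((0.52364182472229, 0.19886629283428192), (0.02775246649980545, 0.07655586302280426), 14.411736488342285) 49
```

Top view: press at (285,217) with the lever pad at (292,267), bolt plate at (262,245), bottle at (231,197), dark cover on the left ending near column 218, and the microscope at (430,260) between the press and the arm. Scene view agrees.

```bash
python3 - <<'E'
from h import *
from scipy.spatial.transform import Rotation as R
s=r.sense(); print(s["tool_rot"],R.from_rotvec(s["tool_rot"]).as_matrix().round(2).tolist(),s["clock"])
W=[]
for n in ["top","scene"]:
    p=viewer.camera(n); W.append(world(p,p["z_map"]>0))
W=np.vstack(W)
for nm,(y0,y1) in dict(scope=(-.3,.05),cover=(.25,.7)).items():
  for z in np.arange(.1,.6,.1):
    a=W[(W[:,2]>z)&(W[:,2]<z+.1)&(W[:,0]>.1)&(W[:,0]<.85)&(W[:,1]>y0)&(W[:,1]<y1)]
    if len(a)>20: print(nm,round(z,1),len(a),np.percentile(a,[.5,99.5],axis=0).round(2).tolist())
yaw=.133
def ori(t): return R.from_euler('zx',[t,np.pi]).as_rotvec()
for pos in [(.122,-.511,.5),(.15,-.45,.5),(.35,-.35,.52),(.45,-.2,.52),(.45,0,.52),(.45,.1,.5),(.40,.28,.3),(.52,.26,.034),(.465,.15,.1)]:
    for t in [yaw,yaw-np.pi/2,yaw+np.pi/2]:
        q=r.ik(pos,ori(t)); print(pos,round(t,2),None if q is None else np.round(q,2))
E
```

```text
[3.12003588e+00 3.66398404e-01 1.05072545e-05] [[0.97, 0.23, 0.0], [0.23, -0.97, -0.0], [-0.0, 0.0, -1.0]] 1.5
scope 0.1 11161 [[0.3, -0.3, 0.1], [0.85, -0.01, 0.2]]
scope 0.2 13358 [[0.1, -0.3, 0.2], [0.85, 0.05, 0.3]]
scope 0.3 28112 [[0.16, -0.3, 0.3], [0.85, 0.03, 0.4]]
scope 0.4 11378 [[0.16, -0.3, 0.4], [0.85, -0.0, 0.5]]
scope 0.5 4786 [[0.16, -0.3, 0.5], [0.79, -0.04, 0.6]]
cover 0.1 11051 [[0.45, 0.35, 0.1], [0.76, 0.67, 0.2]]
cover 0.2 14115 [[0.47, 0.37, 0.2], [0.73, 0.64, 0.3]]
cover 0.3 32438 [[0.49, 0.4, 0.3], [0.73, 0.62, 0.36]]
(0.122, -0.511, 0.5) 0.13 [-1.48  0.31  0.86 -0.    1.98  0.22]
(0.122, -0.511, 0.5) -1.44 [-1.48  0.31  0.86 -0.    1.98 -1.35]
(0.122, -0.511, 0.5) 1.7 [-1.48  0.31  0.86 -0.    1.98  1.79]
(0.15, -0.45, 0.5) 0.13 [-1.41  0.19  1.01 -0.    1.94  0.29]
(0.15, -0.45, 0.5) -1.44 [-1.41  0.19  1.01 -0.    1.94 -1.28]
(0.15, -0.45, 0.5) 1.7 [-1.41  0.19  1.01 -0.    1.94  1.86]
(0.35, -0.35, 0.52) 0.13 [-0.94  0.25  0.88 -0.    2.01  0.76]
(0.35, -0.35, 0.52) -1.44 [-0.94  0.25  0.88 -0.    2.01 -0.81]
(0.35, -0.35, 0.52) 1.7 [-0.94  0.25  0.88 -0
[... 414 characters left out ...]
  1.04 -0.    1.93  1.76]
(0.45, 0.1, 0.5) -1.44 [ 0.05  0.17  1.04 -0.    1.93  0.19]
(0.45, 0.1, 0.5) 1.7 [ 0.05  0.17  1.04 -0.    1.93 -2.96]
(0.4, 0.28, 0.3) 0.13 [ 0.45  0.23  1.49 -0.    1.42  2.16]
(0.4, 0.28, 0.3) -1.44 [ 0.45  0.23  1.49 -0.    1.42  0.59]
(0.4, 0.28, 0.3) 1.7 [ 0.45  0.23  1.49 -0.    1.42 -2.55]
(0.52, 0.26, 0.034) 0.13 [ 0.33  0.66  1.59 -0.    0.89  2.04]
(0.52, 0.26, 0.034) -1.44 [ 0.33  0.66  1.59 -0.    0.89  0.46]
(0.52, 0.26, 0.034) 1.7 [ 0.33  0.66  1.59 -0.    0.89 -2.68]
(0.465, 0.15, 0.1) 0.13 [ 0.16  0.43  1.8  -0.    0.91  1.86]
(0.465, 0.15, 0.1) -1.44 [ 0.16  0.43  1.8  -0.    0.91  0.29]
(0.465, 0.15, 0.1) 1.7 [ 0.16  0.43  1.8  -0.    0.91 -2.85]
```

```bash
cat >> h.py <<'E'
from scipy.spatial.transform import Rotation as R
yaw=.133; O=np.array([.605,.1695,0.])
def W(x,y,z): return O+R.from_euler('z',yaw).apply([x,y,z])
ORI=R.from_euler('zx',[yaw-np.pi/2,np.pi]).as_rotvec()
E
python3 - <<'E'
from h import *
def st(n): s=r.sense(); print(n,round(s["clock"],2),np.round(s["tool_pos"],3),np.round(s["contact_force"],1))
s=r.sense()
r.reach([.122,-.511,.53],s["tool_rot"]); r.close_gripper(); st("up")
r.reach([.45,-.05,.53],ORI); st("over")
r.reach(W(-.075,.115,.25),ORI); st("above")
r.servo_line(W(-.075,.115,.032),max_speed=.12); st("down")
p=viewer.camera("top"); save(p,"t1")
p=viewer.camera("scene"); save(p,"s1")
E
```

```text
up 3.51 [ 0.122 -0.511  0.53 ] [-0.1 -1.1  0.7]
over 5.54 [ 0.45  -0.051  0.53 ] [ 0.7 -0.2  0.5]
above 7.13 [0.516 0.273 0.251] [-0.6 -0.6  0.3]
down 9.1 [0.516 0.274 0.033] [ 0.6  0.4 -0.9]
```

View pics/s1.png

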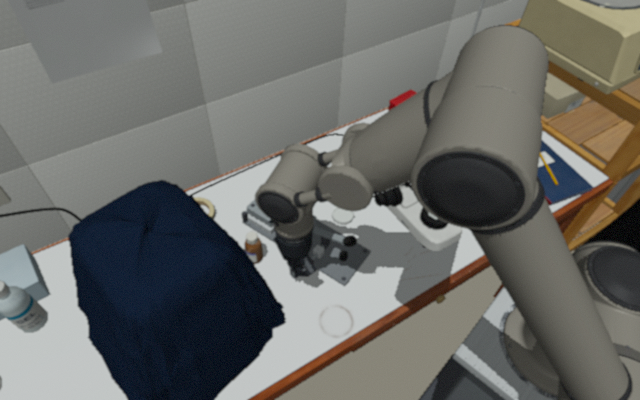

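The gripper stands at about (300,262), just outside the bolt plate and clear of the bottle (254,247) and the cover. Next, push the bolt.

```bash
python3 - <<'E'
from h import *
def st(n): s=r.sense(); d=R.from_euler('z',-yaw).apply(s["tool_pos"]-O); print(n,round(s["clock"],2),np.round(d,4),np.round(s["contact_force"],1))
print(r.servo_line(W(-.075,.085,.032),max_speed=.06,max_force=8)); st("a")
print(r.servo_line(W(-.075,.050,.032),max_speed=.03,max_force=12)); st("b")
r.servo_line(W(-.075,.115,.032),max_speed=.1)
r.servo_line(W(-.075,.115,.20),max_speed=.15)
r.reach(W(-.141,.0,.24),ORI); st("c")
p=viewer.camera("wrist"); save(p,"w2")
for q in ["bolt_plate","lever_pad","lever"]:
  for o in finder.outline_of(q,p)[:1]:
    w=world(p,o["mask"]); d=R.from_euler('z',-yaw).apply(w-O); print(q,o["confidence"],o["point"],np.percentile(d,[3,50,97],axis=0).round(3).tolist())
E
```

```text
False
a 9.85 [-0.0749  0.0847  0.032 ] [-0.2  0.1  0.3]
True
b 10.72 [-0.075   0.0585  0.0319] [0.9 4.  1.8]
c 13.31 [-0.141  -0.0003  0.2399] [-0.7  0.4 -0.3]
bolt_plate 0.81 [363.5, 160.5] [[-0.093, -0.039, 0.024], [-0.079, 0.003, 0.054], [-0.066, 0.048, 0.056]]
lever_pad 0.74 [386.6, 167.7] [[-0.156, -0.027, 0.011], [-0.056, 0.001, 0.062], [0.033, 0.028, 0.099]]
lever 0.98 [384.1, 171.4] [[-0.154, -0.019, 0.039], [-0.059, 0.001, 0.065], [0.029, 0.028, 0.1]]
```

View pics/w2.png

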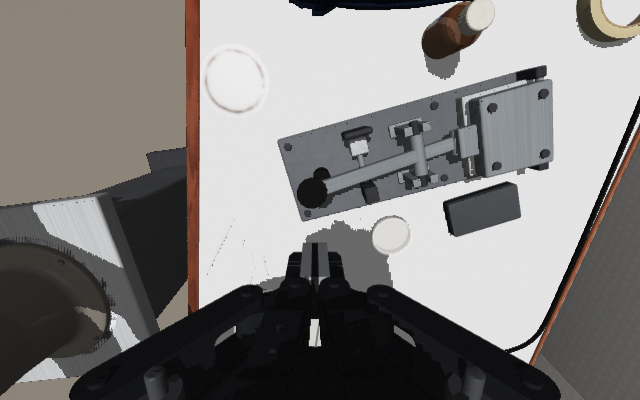

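The wrist view shows the bolt plate (356,133) pushed in to about 48 mm, and the block (370,190) beyond the lever with a gap. The pad is at (312,192). Now I measure the pad and press it along its arc.

```bash
python3 - <<'E'
from h import *
def st(n): s=r.sense(); d=R.from_euler('z',-yaw).apply(s["tool_pos"]-O); print(n,round(s["clock"],2),np.round(d,4),np.round(s["contact_force"],1)); return s
p=viewer.camera("wrist")
m=finder.outline_of("lever",p)[0]["mask"]; d=R.from_euler('z',-yaw).apply(world(p,m)-O)
t=d[(d[:,0]<-.12)&(d[:,2]>.085)]; lo,hi=np.percentile(t[:,:2],[2,98],axis=0); c=(lo+hi)/2
ax=d[(d[:,0]>-.10)&(d[:,0]<-.02)]; print("pad",c.round(4),(hi-lo).round(3),"med z",np.median(t[:,2]),"axis fit",np.polyfit(ax[:,0],ax[:,1],1))
assert abs(c[0]+.141)<.012 and abs(c[1])<.012
py=c[1]; px=c[0]+.131; rad=np.hypot(.131,.050); a0=np.arctan2(.050,.131)
def pt(th): return W(px-rad*np.cos(a0-th),py,.046+rad*np.sin(a0-th))
r.servo_line(pt(0)+[0,0,.012],max_speed=.1); st("above")
print(r.servo_line(pt(.0),max_speed=.03,max_force=8)); st("touch")
for th in [.13,.26,.36]:
    print(r.servo_line(pt(th),max_speed=.04,max_force=20)); st(th)
print(r.servo_line(pt(.385)-[0,0,.006],max_speed=.015,max_force=10)); st("stop")
r.hold(.5); st("held")
p=viewer.camera("scene"); save(p,"s3"); cv2.imwrite("pics/s3c.png",cv2.resize(p["frame"][150:320,200:420,::-1],None,fx=3,fy=3))
o=finder.outline_of("platen",p)
for q in ["platen"]:
  if o: 
    w=R.from_euler('z',-yaw).apply(world(p,o[0]["mask"])-O); w=w[w[:,2]>.045]; print(np.percentile(w,[3,50,97],axis=0).round(3).tolist())
E
```

```text
pad [-0.141   0.0003] [0.034 0.029] med z 0.09631198150178352 axis fit [0.02796374 0.0026247 ]
above 15.07 [-0.1406  0.0003  0.1085] [ 0.6  0.7 -0.3]
False
touch 15.62 [-0.141   0.0004  0.0961] [ 0.4 -1.   3.2]
False
0.13 16.23 [-0.1461  0.0003  0.0788] [0.6 0.6 3.9]
False
0.26 16.84 [-0.1495  0.0004  0.0607] [-0.8  0.8  4.3]
False
0.36 17.34 [-0.1503  0.0003  0.0467] [ 0.5 -1.   3.1]
True
stop 17.73 [-0.1501  0.0004  0.0435] [-1.9  0.1  9.1]
held 18.23 [-0.1501  0.0003  0.0435] [-2.  -1.   9.6]
[[0.041, -0.039, 0.053], [0.085, 0.008, 0.068], [0.131, 0.046, 0.077]]
```

View pics/s3c.png

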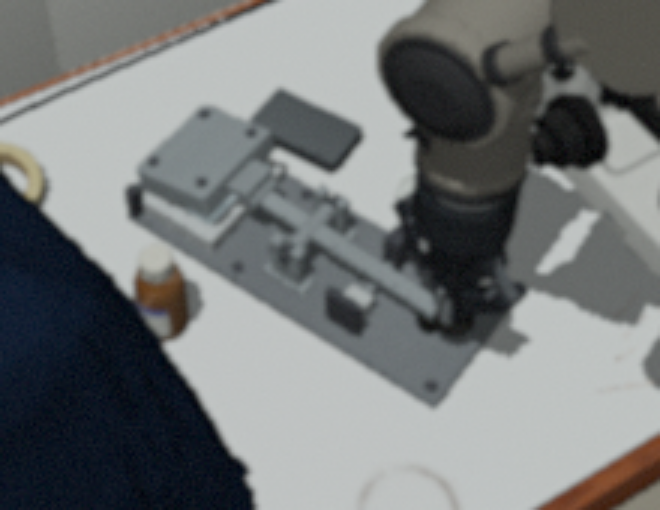

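The platen at (205,160) in the crop is tilted up. The lever lies flat on its stop under about 9 N, and the bottle and case have not moved.

```bash
python3 -c "
from h import *
print(r.job_done())"
```

```text
the job is handed in; nothing more can be done
None
```

I pushed the bolt fully in and pressed the lever down onto its stop. The platen is raised, the arm is still holding the lever down with about 9 N, and the job is handed in.

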